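Spring the idler roller into its yoke

TASK

Fit the black idler roller from its grey cradle into the conveyor idler rig: yellow sprung end into the yellow block's recess, blue pin end into the blue block's recess, squeezing the sprung end in to get it between the blocks and letting it spring out until both ends are fully home. The carriage's height setting is unknown, so feel for the recesses and be gentle: never force the roller or the rig, and never run the plunger to the end of its travel. Leave the roller seated on its own, and leave the other things on the bench alone.

Things in the scene. Friction and masses are not known exactly. Their poses are not given: they have to be found in the camera images.
- rig: Idler rig, fixed: 270 x 100 x 12 mm aluminium base, two dark uprights outside a height-adjustable carriage with a yellow end block (+x) and a blue one (-x). Origin: centre of the underside; x along the line of the two recesses, z up. That line is 80 mm above the bench plus a locked carriage setting of 0 to 24 mm, not measured, new each time. Cross bar 30 mm below the line
- yellow_face (a point): Point on the yellow block's flat inner face (rig x = +63 mm, y = 0, z = 80 mm: the recess centre if the carriage were at its lowest). Block 44 mm wide, 24 mm thick; its top is 60 mm above the recess line, the face above the recess is smooth. Round blind recess 11 mm in diameter, 10 mm deep. Upright behind it 130 mm high
- blue_face (a point): The same on the blue block's inner face (rig x = -63 mm, y = 0, z = 80 mm). Block 44 mm wide, 24 mm thick, its top only 11 mm above the recess line. Round blind recess 15 mm in diameter, 10 mm deep, on the same level line as the yellow one. Upright behind it 100 mm high
- roller: Black idler roller, 0.16 to 0.33 kg, body 26 mm diameter, 110 mm long, level in the cradle, axis 45 mm above the bench. Origin: middle of the body, on the axis; x along the axis to the sprung, yellow-capped end. Free length over both tips 148 mm. Seated, the blue end of the body touches the blue block's face and the plunger is pressed in 4 mm. Grip the middle of the body
- sprung_tip (a point): End of the round-nosed steel plunger, 8 mm diameter, at the roller's yellow end, on the axis, 85 mm from the roller's origin when free. It stands 30 mm out of the body and pushes in up to 26 mm against a spring: 2.4 N to start, then 0.3 N per mm, 10.2 N at the end of travel (plus damping, 0.06 N per mm/s)
- pin_tip (a point): Centre of the end of the fixed steel pin, 12 mm diameter, 8 mm long, tip chamfered 2 mm, at the roller's blue end, on the axis, 63 mm from the roller's origin
- cradle: Grey cradle fixed to the bench: base 110 x 70 x 6 mm with two V rests 12 mm thick at x = +-42 mm, tops about 43 mm above the bench, open between them. Origin: centre of its underside; x along the roller
- screwdriver: Red-handled screwdriver lying loose on the bench, leave alone; origin under its middle
- multimeter: Orange multimeter 150 x 78 x 36 mm, loose, leave alone; origin centre of its underside
- collar: Steel collar 50 mm across, 16 mm high, loose, leave alone; origin centre of its underside
- wrench: Steel wrench lying loose, leave alone; origin under its middle
- spare_drum: Grey plastic drum 36 mm across, 60 mm high, standing loose, leave alone; origin centre of its underside
There are look-alikes about, which are no part of the job. Several things have the shape of the roller; the one meant has the colours described above.

How it is judged:
By the outcome, as a careful person would: the job done as asked, in the order asked, and still so for the second after the job is handed in, with the robot touching nothing.
It also fails if it takes over 72 s, if anything falls off the work surface, if the arm or the gripper's body presses on something with over 40 N, if the wrist force passes 120 N, or if a joint passes its speed limit or range.

ROBOT

A 6-joint arm with a two-finger parallel gripper is mounted at the origin on the work surface. World frame = base frame: x ahead of the robot, y to its left, z up, the work surface at z = 0. Lengths are in m, angles in rad, forces in N, time in s.
With the tool pointing down it reaches from about 0.375 to 0.975 m from the base axis. Payload 3.8 kg.
Tool frame: the origin (TCP) lies midway between the tips of the shut fingers; the grasp point (between the pads) lies 19 mm behind it; z points along the fingers, y is the line along which they close (so a half turn about z gives the same grasp; the last joint's range is limited). The gripper opens to 85 mm and grips with 20 to 120 N. Pads are 22 mm wide; open, the fingers measure 114 mm over their backs; the gripper's body (76 mm by 85 mm) begins 54 mm behind the grasp point. The pads swing forward as they close: fully open they stand 13 mm farther back than shut.
Start: joints at [-1.191, 0.264, 1.604, -0, 1.274, -0.037], TCP at [0.273, -0.617, 0.231] pointing down, gripper open.
Joint ranges: [-2.63, 2.63], [-0.94, 2.18], [0.31, 2.57], [-1.31, 4.45], [0, 2.66], [-2.55, 2.55]. Speed limits (rad/s): [2.57, 2.57, 3.14, 3.14, 3.14, 3.14].

INTERFACE

Orientations are given as a rotation vector (axis times angle).
In Python, from workcell import bot gives the robot as it stands.
- The arm moves only by the tool servo_tool, never from a script. Its argument "series" is a list of rows, each a list of 7 numbers: the shift along the world's x, y, z in units of 0.15 m (1.0 is 0.15 m), then the turn, a rotation vector about the world's x, y, z in units of 180 degrees (1.0 is 180 degrees), then the closure, from 0 (fully open) to 1 (shut). A call has 1 to 20 rows; each row is the pose to reach, as a shift and turn from the pose commanded when the call began, turning the shorter way round; what a row does not reach only later rows make up. A row lasts 1/10 s, in which the tool goes at most 50 mm and 8.59 degrees, less where a joint would pass 70% of its speed; a pose out of reach is approached as far as the arm can. A call with a number of a shift or a turn outside -1 to 1 is refused whole. A call with a gripper value outside its range is refused whole. The fingers move at their own pace and stop on an object; "newtons" is the grip in N (left out, the last holds). Time passes only in rows, so rows that repeat a pose let the fingers close. It gives the time, the measured TCP pose, the force, the opening and the grip force at its end, in the units of the state.
- bot.read_state(): the state, without advancing time (a new reading comes with each control period).
- bot.read_camera(name): name is "scene" or "top" or "wrist"; returns the picture (384x512x3 uint8, red, green, blue); there is no depth.
- bot.camera_info(name): a dict with "vertical_fov" (degrees; the focal length in pixels is half the picture's height over the tangent of half this angle, whatever the lens; pixels are square), "cx", "cy" (the principal point, pixels), "R" (3x3) and "t" (3): a world point X has camera coordinates R X + t. Camera axes: x right, y down, z forward; pixel columns grow to the right and rows downward; lengths in m; the calibration is good to about 2 mm. A picture is of the moment at which its call begins: read the wrist's pose just before it. camera_info takes no time and is no camera call; for the wrist camera it gives the pose at the moment of the call.
- bot.finish_job(): hands the job in; it is judged then, once.
Trained networks look in the newest picture that a camera, given by its name, has taken for a name from the list of things; names that differ only in an ending like _2 or _b are one class to them, and where a whole thing is asked for, a point or a joint stands for the part that bears it (a point fixed in the world has none). Each returns a list of dicts, best first, with "score" (0 to 1); they miss things now and then, are a little off and sometimes report something else, mostly with a low value. They report only what shows in the picture. A call takes as long as a camera call. They do not tell look-alikes from the thing itself.
- bot.recognise(target, camera): "box" ([left, top, right, bottom] as shares, 0 to 1, of the picture: columns of its width, rows of its height, round what is visible of it).
- bot.trace(target, camera): "mask" (384x512 bool, what is visible of it) and "box" ([left, top, right, bottom] as shares, 0 to 1, of the picture: columns of its width, rows of its height, round what is visible of it).
- bot.mark_of(target, camera): "at" ([row, column] as shares, 0 to 1, of the picture: columns of its width, rows of its height: a listed point, or the origin of a listed thing).
The state is a dict: "time": time; "q": joint angles; "joint_vel": joint speeds; "joint_torque": joint torques, N m; "tool_pos": TCP position; "tcp_rot": TCP orientation; "wrist_force": force on the tool from outside, world axes, zero at the start; "torque": the same for the moment, N m; "width": opening from 0.0 (shut) to 1.0 (fully open); "grip_force": force on a finger pad.
Only numpy, scipy, OpenCV 4.12 (cv2) and the standard library are available. Lean on these libraries where they do the work, as an engineer would, in place of code of your own. Each camera call takes 0.05 s, during which the arm holds its last target. There are 200 camera calls.

## Working session

There is one attempt and no reset: what is moved stays moved. The work goes in short steps, Python scripts to look and compute and a tool call to move; the robot and the scene stay as the last step left them, time stands still between calls to the robot, and variables do not carry over. Pictures are saved under pics/ and viewed, at most 13 in all, crops included, and the job is handed in when it is done.

Besides the shell and the picture viewer there is one more tool, called after "Request:" as name(argument=value, ...) on one line, values as JSON. servo_tool: Moves the arm, as the interface text tells. Shifts and turns lie within -1 to 1; 1 stands for 0.15 m of shift or 180 degrees of turn. Its arguments: {"type":"object","properties":{"series":{"type":"array","items":{"type":"array","items":{"type":"number"}}},"newtons":{"type":"number"}},"required":["series"]}

```bash
mkdir -p pics; cat > h.py <<'E'
import numpy as np, cv2
from workcell import bot
def pic(n): return bot.read_camera(n)
def save(im,f,s=1.5): cv2.imwrite(f,cv2.resize(im,None,fx=s,fy=s)[:,:,::-1])
def cam(n):
    c=bot.camera_info(n); f=192/np.tan(np.radians(c['vertical_fov'])/2); return f,c['cx'],c['cy'],np.array(c['R']),np.array(c['t'])
def ray(n,u,v,c=None):
    f,cx,cy,R,t=c or cam(n); d=R.T@np.array([(u-cx)/f,(v-cy)/f,1]); return -R.T@t,d
def onz(n,u,v,z,c=None):
    o,d=ray(n,u,v,c); return o+d*(z-o[2])/d[2]
def proj(n,X,c=None):
    f,cx,cy,R,t=c or cam(n); p=R@np.array(X)+t; return np.array([cx+f*p[0]/p[2],cy+f*p[1]/p[2]])
E
python3 - <<'E'
from h import *
for n in('top','scene'):
    im=pic(n); save(im,f'pics/{n}0.png'); c=bot.camera_info(n); print(n,c)
    for t in ['rig','yellow_face','blue_face','roller','sprung_tip','pin_tip','cradle']:
        print(t,[(round(d['score'],2),round(d['at'][1]*512,1),round(d['at'][0]*384,1)) for d in bot.mark_of(t,n)])
print(bot.read_state())
E
```

```text
top {'vertical_fov': 50.48588410934893, 'cx': 254.57266582144916, 'cy': 190.2448497683344, 'R': array([[ 1.55420997e-02, -9.99877285e-01,  1.96442003e-03],
       [-9.95552030e-01, -1.56573912e-02, -9.29031896e-02],
       [ 9.29225466e-02, -5.11771715e-04, -9.95673209e-01]]), 't': array([0.07804701, 0.59131307, 1.33305119])}
rig [(0.72, 202.8, 194.1)]
yellow_face [(0.74, 181.3, 191.8)]
blue_face [(0.59, 219.4, 191.6)]
roller [(0.87, 360.0, 209.8), (0.81, 311.1, 170.7), (0.66, 327.3, 261.9), (0.51, 244.2, 262.6), (0.47, 354.3, 205.6)]
sprung_tip [(0.37, 308.5, 265.1), (0.34, 337.0, 198.0)]
pin_tip [(0.71, 293.2, 172.4), (0.7, 282.7, 146.6), (0.68, 245.7, 244.4), (0.61, 382.9, 216.3), (0.58, 350.6, 256.8), (0.41, 361.7, 146.0)]
cradle [(0.89, 359.1, 206.2), (0.44, 219.9, 138.5)]
scene {'vertical_fov': 43.37267645966516, 'cx': 259.97889962167926, 'cy': 191.34151493985212, 'R': array([[-0.60741377,  0.79434948,  0.00757733],
       [ 0.67736272,  0.52289375, -0.51745712],
       [-0.41500393, -0.30917798, -0.85567559]]), 't': array([ 0.28464478, -0.38413222,  1.62194553])}
rig [(0.65, 3
[... 403 characters left out ...]
]
{'time': 0.8, 'q': array([-1.19088275e+00,  2.63822298e-01,  1.60398214e+00,  7.05118873e-06,
        1.27371598e+00, -3.68698286e-02]), 'joint_vel': array([ 1.47328378e-03, -2.37174362e-05,  3.94699412e-04,  3.06011138e-04,
        9.16730889e-04,  1.09342979e-03]), 'joint_torque': array([-8.34834213e-05, -5.14973867e+01, -3.67696023e+01, -1.07218982e-04,
        6.96366278e-04,  1.40261275e-06]), 'tool_pos': array([ 0.27327351, -0.61720885,  0.23134179]), 'tcp_rot': array([3.07355620e+00, 6.49935971e-01, 2.98002343e-05]), 'wrist_force': array([-0.19728463, -0.43709056, -0.30516105]), 'torque': array([ 0.02099543, -0.03571708,  0.0259004 ]), 'grip_force': 0.0, 'width': 0.9984319038346047}
```

View pics/top0.png

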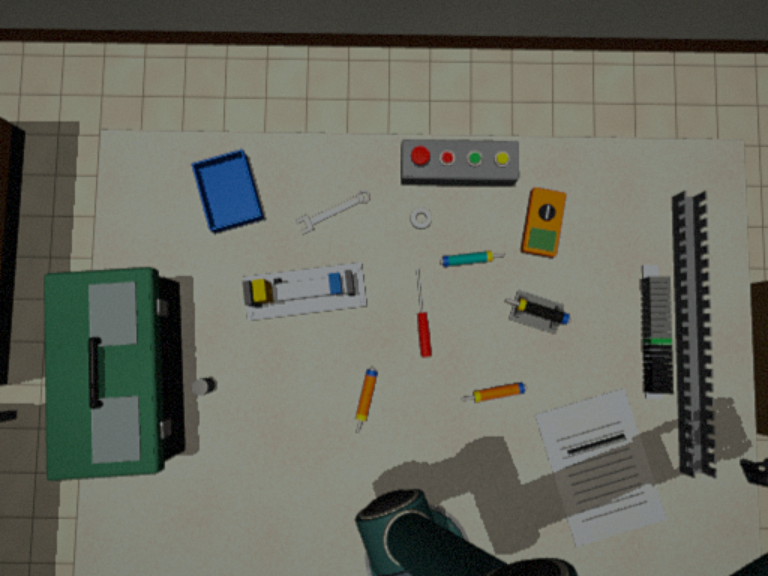

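View pics/scene0.png

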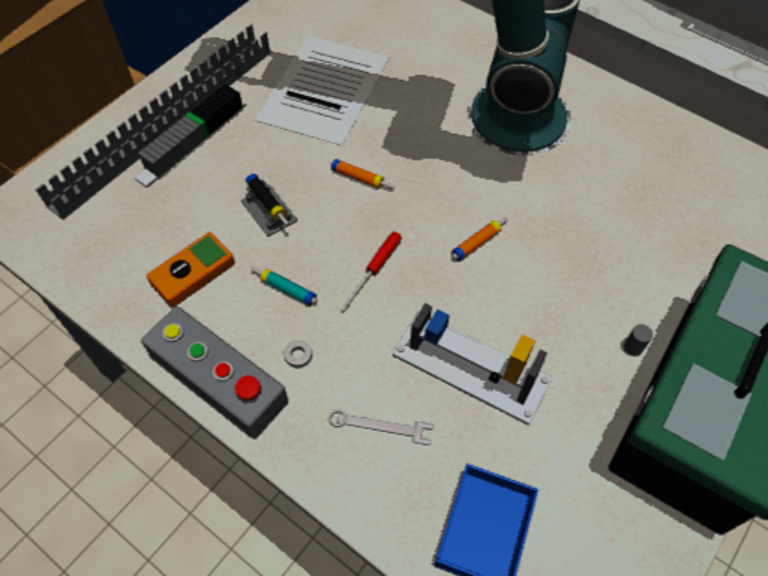

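The roller to use is the black one in the cradle: top (540,310), scene (268,195), both in 1.5x pixels. The rig is at top (305,290) with its yellow block to the left (+y). The orange and teal rollers are look-alikes.

```bash
python3 - <<'E'
from h import *
print('roller',onz('top',360,208,.045),onz('scene',178,132,.045))
print('cradle',onz('top',359.1,206.2,0),onz('scene',179.8,141.5,0))
print('rol tips top',onz('top',337,200,.045),onz('top',381,214,.045))
print('rol tips sc',onz('scene',189.6,154,.045),onz('scene',165,116,.045))
print('rig',onz('top',202.8,194.1,0),onz('scene',314.5,245.6,0))
def tri(a,b):
    (o1,d1),(o2,d2)=ray('top',*a),ray('scene',*b); A=np.c_[d1,-d2]; s=np.linalg.lstsq(A,o2-o1,rcond=None)[0]; p,q=o1+d1*s[0],o2+d2*s[1]; return (p+q)/2,np.linalg.norm(p-q)
print(tri((181.3,191.8),(337.5,240.7)),tri((219.4,191.6),(293,221.7)))
c=bot.camera_info('wrist');s=bot.read_state()
from scipy.spatial.transform import Rotation as Ro
T=Ro.from_rotvec(s['tcp_rot']).as_matrix();R=np.array(c['R']);print(c['vertical_fov'],c['cx'],c['cy'],'cam in tool',T.T@(-R.T@c['t']-s['tool_pos']),'\n',R@T,'\n',T)
E
```

```text
roller [ 0.53524231 -0.26000234  0.045     ] [ 0.53748725 -0.25543498  0.045     ]
cradle [ 0.54372509 -0.26870674  0.        ] [ 0.53888824 -0.25508478  0.        ]
rol tips top [ 0.56040412 -0.18449153  0.045     ] [ 0.51661977 -0.328778    0.045     ]
rol tips sc [ 0.57652811 -0.17448038  0.045     ] [ 0.51611541 -0.32834571  0.045     ]
rig [0.5766294  0.26331279 0.        ] [0.57646258 0.26728381 0.        ]
(array([0.57424369, 0.32080602, 0.09629997]), np.float64(0.0031667774584573896)) (array([0.58183571, 0.19861856, 0.06604827]), np.float64(0.006310479900461771))
60.1862227077136 249.1226577908831 189.98356985048073 cam in tool [ 0.07377512 -0.00038486 -0.14299218] 
 [[ 2.18389543e-04  9.99999733e-01 -6.97931709e-04]
 [-9.57620369e-01  8.10664595e-06 -2.88033383e-01]
 [-2.88033300e-01  7.31257100e-04  9.57620114e-01]] 
 [[ 9.14396651e-01  4.04819422e-01  3.30474050e-05]
 [ 4.04819423e-01 -9.14396648e-01 -6.45795738e-05]
 [ 4.07537069e-06  7.24295774e-05 -9.99999997e-01]]
```

Request:
servo_tool(series=[[0.73, 1, 0, 0, 0, 0.26, 0], [0.73, 1, 0, 0, 0, 0.26, 0], [0.73, 1, 0, 0, 0, 0.26, 0], [0.73, 1, 0, 0, 0, 0.26, 0], [0.73, 1, 0, 0, 0, 0.26, 0], [0.73, 1, 0, 0, 0, 0.26, 0]])

```text
time: 1.4
tool_pos: [0.3838, -0.4659, 0.2316]
tcp_rot: [2.556, 1.826, -0.0]
wrist_force: [0.2, -0.8, 0.0]
width: 0.999
grip_force: 0.0
```

Request:
servo_tool(series=[[0.73, 1, 0, 0, 0, 0, 0], [0.73, 1, 0, 0, 0, 0, 0], [0.73, 1, 0, 0, 0, 0, 0], [0.73, 1, 0, 0, 0, 0, 0], [0.73, 1, 0, 0, 0, 0, 0]])

```text
time: 1.9
tool_pos: [0.4946, -0.3135, 0.2315]
tcp_rot: [-2.558, -1.823, -0.003]
wrist_force: [0.2, -0.9, 0.7]
width: 0.999
grip_force: 0.0
```

Request:
servo_tool(series=[[0.3, 0.4, -0.4, 0, 0, 0, 0], [0.3, 0.4, -0.4, 0, 0, 0, 0], [0.3, 0.4, -0.4, 0, 0, 0, 0], [0.3, 0.4, -0.4, 0, 0, 0, 0], [0.3, 0.4, -0.4, 0, 0, 0, 0]])

```text
time: 2.4
tool_pos: [0.5374, -0.2586, 0.1724]
tcp_rot: [2.562, 1.815, 0.0]
wrist_force: [-0.2, 0.1, -0.3]
width: 0.999
grip_force: 0.0
```

```bash
python3 - <<'E'
from h import *
im=pic('wrist'); c=cam('wrist'); save(im,'pics/w1.png')
s=bot.read_state();print(s['tool_pos'],s['time'])
from scipy.spatial.transform import Rotation as Ro
T=Ro.from_rotvec(s['tcp_rot']).as_matrix();print(np.degrees(np.arctan2(T[1,0],T[0,0])))
for t,z in [('roller',.045),('sprung_tip',.045),('pin_tip',.045),('cradle',0)]:
    for d in bot.mark_of(t,'wrist'):
        u,v=d['at'][1]*512,d['at'][0]*384; print(t,round(d['score'],2),u,v,onz('wrist',u,v,z,c))
for d in bot.trace('roller','wrist')[:2]:
    m=d['mask'].astype(np.uint8); print(d['score'],m.sum(), cv2.minAreaRect(cv2.findNonZero(m)))
    cv2.imwrite('m.png',m*255)
E
```

```text
[ 0.53754665 -0.25884892  0.17278163] 2.45
70.61516398879826
roller 0.96 252.2112 183.8976 [ 0.53965966 -0.26212578  0.045     ]
roller 0.8 36.1984 148.416 [ 0.38231168 -0.17458964  0.045     ]
sprung_tip 0.92 246.4768 83.2128 [ 0.56223576 -0.18382298  0.045     ]
pin_tip 0.88 83.0976 202.98239999999998 [ 0.39641312 -0.22978803  0.045     ]
pin_tip 0.65 255.0784 253.0944 [ 0.52067634 -0.32446272  0.045     ]
0.9 3786 ((36.032039642333984, 149.48031616210938), (141.28871154785156, 31.68075942993164), 52.08328628540039)
0.85 715 ((352.1391296386719, 21.434907913208008), (44.86966323852539, 34.115779876708984), 86.72950744628906)
```

View pics/w1.png

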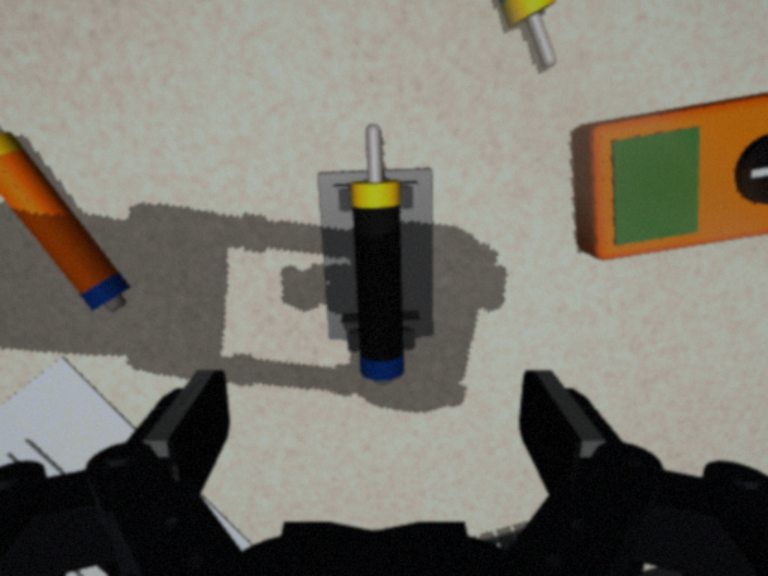

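```bash
python3 - <<'E'
from h import *
im=cv2.imread('pics/w1.png'); im=cv2.resize(im,(512,384),interpolation=cv2.INTER_AREA)
hsv=cv2.cvtColor(im,cv2.COLOR_BGR2HSV)
c=cam('wrist'); P=[]
for nm,lo,hi in [('y',(20,120,90),(35,255,255)),('b',(105,120,50),(130,255,255))]:
    m=cv2.inRange(hsv,lo,hi); m[:,:200]=0;m[:,300:]=0
    m[:100]=0; ys,xs=np.nonzero(m); print(nm,xs.min(),xs.max(),ys.min(),ys.max(),xs.mean(),ys.mean())
    P.append(onz('wrist',xs.mean(),ys.mean(),.050,c)); print(P[-1])
d=P[0]-P[1]; print(np.linalg.norm(d),np.degrees(np.arctan2(d[1],d[0])))
u=d/np.linalg.norm(d)
t=onz('wrist',248.5,83.2,.045,c); p=onz('wrist',255,253,.045,c); d=t-p; print(t,p,np.linalg.norm(d),np.degrees(np.arctan2(d[1],d[0])), p+d*63/148)
g=c[0]; print(proj('wrist',[*(p+d*63/148)[:2],.045],c))
E
```

```text
y 234 265 120 138 249.67917448405254 129.3939962476548
[ 0.55268775 -0.21680085  0.05      ]
b 241 268 239 253 254.49850746268658 245.90149253731343
[ 0.52304181 -0.31404964  0.05      ]
0.10166714856101611 73.04634295802282
[ 0.56341144 -0.18353909  0.045     ] [ 0.52042782 -0.3232374   0.045     ] 0.146161581151299 72.8974510674742 [ 0.5387249  -0.26377123  0.045     ]
[252.47112654 186.93804403]
```

Image shows the black roller vertical in the frame: plunger tip at (373,125), blue end at (382,378), and yellow cap at (375,194), all in 1.5x pixels. I'll move in closer and measure again.

Request:
servo_tool(series=[[0.008, -0.03, -0.4, 0, 0, 0.0133, 0], [0.008, -0.03, -0.4, 0, 0, 0.0133, 0], [0.008, -0.03, -0.4, 0, 0, 0.0133, 0], [0.008, -0.03, -0.4, 0, 0, 0.0133, 0]])

```text
time: 3.1
tool_pos: [0.5388, -0.262, 0.1121]
tcp_rot: [2.524, 1.869, 0.0]
wrist_force: [0.7, -0.1, -0.1]
width: 0.997
grip_force: 0.0
```

```bash
cat > caps.py <<'E'
from h import *
from scipy.spatial.transform import Rotation as Ro
im=pic('wrist')[:,:,::-1].copy(); c=cam('wrist'); cv2.imwrite('w.png',im)
s=bot.read_state();T=Ro.from_rotvec(s['tcp_rot']).as_matrix();print(s['tool_pos'],s['time'],np.degrees(np.arctan2(T[1,0],T[0,0])))
hsv=cv2.cvtColor(im,cv2.COLOR_BGR2HSV);P=[]
for nm,lo,hi in [('y',(20,120,90),(35,255,255)),('b',(105,120,50),(130,255,255))]:
    m=cv2.inRange(hsv,lo,hi); m[:,:190]=0;m[:,310:]=0
    n,l,st,ce=cv2.connectedComponentsWithStats(m); i=1+np.argmax(st[1:,4]); print(nm,st[i],ce[i])
    P.append(onz('wrist',*ce[i],.053,c))
d=P[0]-P[1]; print(np.linalg.norm(d),np.degrees(np.arctan2(d[1],d[0])),P,(P[0]+P[1])/2)
for t in ('sprung_tip','pin_tip','roller'):
    for d in bot.mark_of(t,'wrist')[:2]: u,v=d['at'][1]*512,d['at'][0]*384; print(t,round(d['score'],2),u,v,onz('wrist',u,v,.045,c))
E
python3 caps.py
```

```text
[ 0.53948826 -0.26229888  0.11294985] 3.15 73.04610416018733
y [229 125  42  23 889] [249.44994376 136.17097863]
b [232 271  35  21 525] [248.98095238 281.78857143]
0.1012212101338718 72.88833895637647 [array([ 0.55373511, -0.217484  ,  0.053     ]), array([ 0.5239523 , -0.31422447,  0.053     ])] [ 0.53884371 -0.26585423  0.053     ]
sprung_tip 0.6 400.384 36.5952 [ 0.65463401 -0.18881853  0.045     ]
sprung_tip 0.58 249.7024 74.49600000000001 [ 0.56435422 -0.18319603  0.045     ]
pin_tip 0.88 35.8912 215.61599999999999 [ 0.39890479 -0.22760626  0.045     ]
pin_tip 0.63 247.9104 293.4144 [ 0.51890586 -0.32813369  0.045     ]
roller 0.71 244.992 206.09279999999998 [ 0.53689219 -0.26257938  0.045     ]
```

Request:
servo_tool(series=[[-0.004, -0.016, -0.2, 0, 0, 0, 0], [-0.004, -0.016, -0.4, 0, 0, 0, 0], [-0.004, -0.016, -0.58, 0, 0, 0, 0], [-0.004, -0.016, -0.59, 0, 0, 0, 0], [-0.004, -0.016, -0.59, 0, 0, 0, 0]], newtons=30)

```text
time: 3.8
tool_pos: [0.538, -0.2641, 0.0232]
tcp_rot: [-2.524, -1.87, 0.0]
wrist_force: [-0.2, 0.2, -0.1]
width: 1.001
grip_force: 0.0
```

Request:
servo_tool(series=[[0, 0, 0, 0, 0, 0, 0.3], [0, 0, 0, 0, 0, 0, 0.5], [0, 0, 0, 0, 0, 0, 0.6], [0, 0, 0, 0, 0, 0, 0.65], [0, 0, 0, 0, 0, 0, 0.7], [0, 0, 0, 0, 0, 0, 0.75], [0, 0, 0, 0, 0, 0, 1], [0, 0, 0, 0, 0, 0, 1]])

```text
time: 4.6
tool_pos: [0.5383, -0.2644, 0.0236]
tcp_rot: [2.524, 1.87, 0.001]
wrist_force: [-0.5, 0.7, 6.6]
width: 0.293
grip_force: 29.4
```

Request:
servo_tool(series=[[0, 0, 0.03, 0, 0, 0, 1], [0, 0, 0.03, 0, 0, 0, 1], [0, 0, 0.2, 0, 0, 0, 1], [0, 0, 0.4, 0, 0, 0, 1], [0, 0, 0.7, 0, 0, 0, 1], [0, 0, 1, 0, 0, 0, 1], [0, 0, 1, 0, 0, 0, 1]], newtons=80)

```text
time: 5.3
tool_pos: [0.5421, -0.2664, 0.1804]
tcp_rot: [2.515, 1.863, 0.009]
wrist_force: [0.5, -1.3, -2.4]
width: 0.278
grip_force: 79.1
```

Request:
servo_tool(series=[[0, 0.1, 0.2, 0, 0, 0, 1], [0, 0.3, 0.4, 0, 0, 0.02, 1], [0, 0.5, 0.5, 0, 0, 0.04, 1], [0, 0.75, 0.5, 0, 0, 0.06, 1], [0, 1, 0.5, 0, 0, 0.08, 1]])

```text
time: 5.8
tool_pos: [0.5373, -0.113, 0.2469]
tcp_rot: [-2.267, -2.173, 0.001]
wrist_force: [0.3, -0.7, -2.4]
width: 0.281
grip_force: 79.0
```

Request:
servo_tool(series=[[0, 0.25, 0, 0, 0, 0, 1], [0, 0.5, 0, 0, 0, 0, 1], [0, 0.75, 0, 0, 0, 0, 1], [0, 1, 0, 0, 0, 0, 1]])

```text
time: 6.2
tool_pos: [0.5366, 0.0373, 0.2457]
tcp_rot: [-2.269, -2.17, 0.003]
wrist_force: [1.1, -0.1, -3.3]
width: 0.279
grip_force: 79.0
```

Request:
servo_tool(series=[[0, 0.25, 0, 0, 0, 0, 1], [0, 0.5, 0, 0, 0, 0.02, 1], [-0.05, 0.75, 0, 0, 0, 0.034, 1], [-0.1, 1, 0, 0, 0, 0.034, 1]])

```text
time: 6.6
tool_pos: [0.5215, 0.1871, 0.2456]
tcp_rot: [-2.149, -2.29, 0.004]
wrist_force: [0.2, 0.2, -2.5]
width: 0.284
grip_force: 79.0
```

Request:
servo_tool(series=[[-0.05, 0.25, 0, 0, 0, 0, 1], [-0.1, 0.5, 0, 0, 0, 0, 1], [-0.1, 0.73, 0, 0, 0, 0, 1], [-0.1, 0.73, 0, 0, 0, 0, 1], [-0.1, 0.73, 0, 0, 0, 0, 1], [-0.1, 0.73, 0, 0, 0, 0, 1]])

```text
time: 7.2
tool_pos: [0.5073, 0.2944, 0.2463]
tcp_rot: [-2.151, -2.29, 0.004]
wrist_force: [0.1, -0.6, -2.7]
width: 0.281
grip_force: 79.1
```

```bash
python3 - <<'E'
from h import *
from scipy.spatial.transform import Rotation as Ro
import pickle
im=pic('wrist'); c=cam('wrist'); save(im,'pics/w2.png'); np.save('w2.npy',im); pickle.dump(c,open('w2.pkl','wb'))
s=bot.read_state();T=Ro.from_rotvec(s['tcp_rot']).as_matrix();print(s['tool_pos'],s['time'],np.degrees(np.arctan2(T[1,0],T[0,0])),s['wrist_force'],s['width'])
for t in ('rig','yellow_face','blue_face','sprung_tip','pin_tip','roller'):
    for d in bot.mark_of(t,'wrist')[:2]: print(t,round(d['score'],2),d['at'][1]*512,d['at'][0]*384)
E
```

```text
[0.50758681 0.29420392 0.24675295] 7.25 93.5388316625522 [-0.6776282  -0.16517812 -3.98851003] 0.27965023161768937
rig 0.65 307.2 184.0128
yellow_face 0.8 318.8224 143.5008
blue_face 0.65 315.6992 264.9984
sprung_tip 0.63 54.1184 264.6912
sprung_tip 0.59 248.4224 55.488
pin_tip 0.79 167.2192 297.9072
roller 0.66 248.7808 277.40160000000003
roller 0.65 119.7056 282.0864
```

View pics/w2.png

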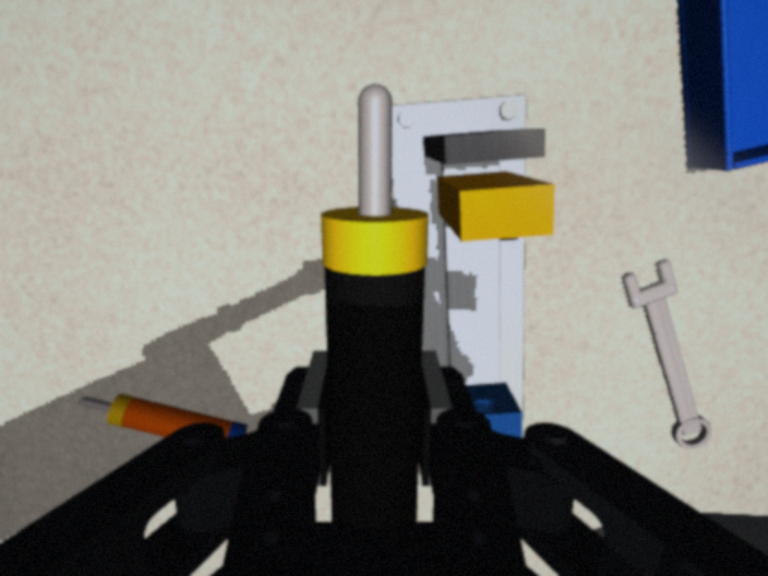

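The picture shows the held roller with its tip at (374,90), the rig to its right, the yellow top at about (505,210), and the blue block partly hidden at (500,410). I'll shift to see the whole rig.

Request:
servo_tool(series=[[-0.1, -0.2, 0, 0, 0, 0, 1], [-0.15, -0.4, 0, 0, 0, 0, 1], [-0.15, -0.4, 0, 0, 0, 0, 1], [-0.15, -0.4, 0, 0, 0, 0, 1], [-0.15, -0.4, 0, 0, 0, 0, 1]])

```text
time: 8.05
tool_pos: [0.4858, 0.2358, 0.2482]
tcp_rot: [2.151, 2.29, 0.002]
wrist_force: [0.4, -0.2, -3.0]
width: 0.28
grip_force: 79.2
```

```bash
python3 - <<'E'
from h import *
import pickle
im=pic('wrist'); c=cam('wrist'); np.save('w3.npy',im); pickle.dump(c,open('w3.pkl','wb'))
s=bot.read_state();print(s['tool_pos'])
for t in ('rig','yellow_face','blue_face'):
    for d in bot.mark_of(t,'wrist')[:2]: print(t,round(d['score'],2),d['at'][1]*512,d['at'][0]*384)
print(c[0],proj('wrist',[.577,.265,0],c),proj('wrist',[.577,.33,.15],c))
save(im[30:290,270:470],'pics/w3.png',2.3); print(im.shape)
E
```

```text
[0.48579748 0.23601925 0.24807775]
yellow_face 0.56 350.8224 79.9872
blue_face 0.75 344.9856 211.3152
331.30918056380403 [327.81699893 135.37214278] [390.14711139  68.52904199]
(384, 512, 3)
```

View pics/w3.png

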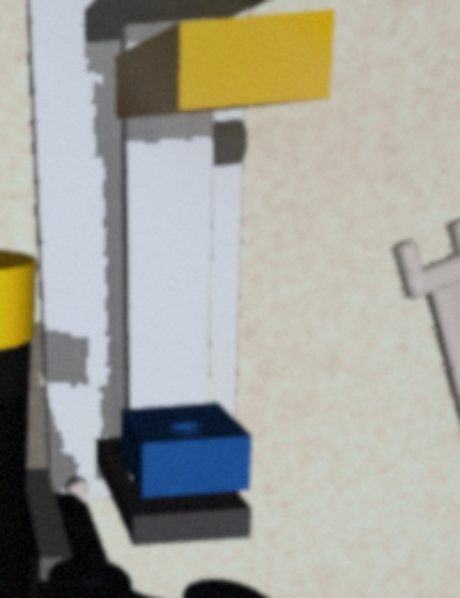

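The crop shows the yellow top face at (180,22)-(330,98), the blue top face at (140,442)-(250,497), and the blue recess at (185,428). I'll fit the rig pose and height from these corners.

```bash
cat > fit.py <<'E'
from h import *
import pickle
from scipy.optimize import least_squares
c3=pickle.load(open('w3.pkl','rb'));c2=pickle.load(open('w2.pkl','rb'))
M=[(87,22,140),(87,-22,140),(63,-22,140),(63,22,140),(-63,22,91),(-63,-22,91),(-87,-22,91),(-87,22,91),(-63,0,80)]
I=np.array([(180,22),(334,11),(330,98),(178,110),(140,442),(250,435),(250,490),(142,497),(185,428)])/2.3+[270,30]-.28
def W(p,m):
    x,y,a,h=p; r=np.array([[np.cos(a),-np.sin(a)],[np.sin(a),np.cos(a)]])@(np.array(m[:2])/1e3); return np.array([x+r[0],y+r[1],m[2]/1e3+h])
if __name__=='__main__':
    f=lambda p:np.concatenate([proj(0,W(p,m),c3)-i for m,i in zip(M,I)])
    r=least_squares(f,[.577,.265,1.63,.012]); print(r.x,np.degrees(r.x[2])); print(f(r.x).reshape(-1,2).round(2).tolist())
    print('w2 x1.5',[(proj(0,W(r.x,m),c2)*1.5).round(0).tolist() for m in M[:8]])
    for k in (M[:4],M[4:]):
        J=[M.index(m) for m in k]; g=lambda p:np.concatenate([proj(0,W([p[0],p[1],r.x[2],p[2]],M[j]),c3)-I[j] for j in J]); print(least_squares(g,[.577,.265,.012]).x)
    # held roller tip
    s=bot.read_state();print(s['tool_pos'])
E
python3 fit.py
```

```text
[0.57811359 0.26267875 1.70782683 0.01353912] 97.85126945688674
[[-0.13, 0.05], [0.22, -0.56], [-0.51, 0.27], [0.33, 0.12], [0.35, 0.27], [0.08, 0.05], [-0.88, -0.32], [-0.44, -0.24], [1.03, 0.43]]
w2 x1.5 [[459.0, 190.0], [553.0, 183.0], [551.0, 233.0], [460.0, 240.0], [452.0, 415.0], [520.0, 410.0], [520.0, 442.0], [453.0, 446.0]]
[0.57819405 0.26267893 0.01337096]
[0.57684283 0.26409523 0.01689937]
[0.48552649 0.23600895 0.24774552]
```

Request:
servo_tool(series=[[0.3, 0, 0, 0, 0, 0.0239, 1], [0.6, 0, 0, 0, 0, 0.0239, 1], [0.642, -0.005, -0.2, 0, 0, 0.0239, 1], [0.642, -0.005, -0.4, 0, 0, 0.0239, 1], [0.642, -0.005, -0.4, 0, 0, 0.0239, 1], [0.642, -0.005, -0.4, 0, 0, 0.0239, 1]])

```text
time: 8.85
tool_pos: [0.581, 0.2348, 0.1869]
tcp_rot: [-2.062, -2.369, 0.003]
wrist_force: [0.1, -1.0, -2.8]
width: 0.282
grip_force: 79.6
```

```bash
python3 - <<'E'
from h import *
import pickle
from fit import W
from scipy.spatial.transform import Rotation as Ro
im=pic('wrist'); c=cam('wrist'); np.save('w4.npy',im); pickle.dump(c,open('w4.pkl','wb'))
s=bot.read_state();T=Ro.from_rotvec(s['tcp_rot']).as_matrix();p=s['tool_pos'];print(p,np.degrees(np.arctan2(T[1,0],T[0,0])))
for d in bot.mark_of('sprung_tip','wrist')[:2]:
    u,v=d['at'][1]*512,d['at'][0]*384; print(d['score'],u,v,T.T@(onz(0,u,v,p[2]+.0215,c)-p))
for x in (85,55,30): print(x,proj(0,p+T@[x/1e3,0,-.0215],c), 'top',proj(0,p+T@[x/1e3,0,-.0345],c))
P=[.5781,.2629,1.7078,.0138]
print([proj(0,W(P,m),c).round(1).tolist() for m in [(87,22,140),(87,-22,140),(63,-22,140),(63,22,140)]])
save(im[0:250,170:330],'pics/w4.png',2.4)
E
```

```text
[0.58203658 0.23519284 0.18871536] 97.92533323334406
0.7 246.3232 54.105599999999995 [ 0.08548767 -0.00052401 -0.02147855]
85 [247.86116443  55.6364129 ] top [247.67486401  51.34705627]
55 [247.93316732 143.37325679] top [247.76980635 149.41900015]
30 [247.98579482 207.50083621] top [247.83816109 220.02693442]
[[202.3, 0.1], [294.3, 0.2], [292.4, 54.2], [204.2, 54.0]]
```

View pics/w4.png

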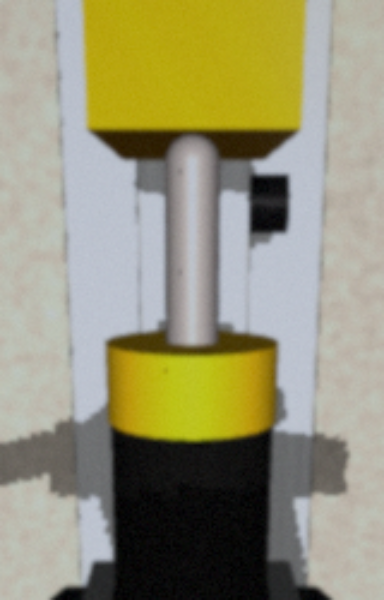

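The yellow face edge spans crop x 90-302 (centre 196) and the plunger is at 191.5, tip row 135. So the roller is square to the rig, about 0.9 mm too far left, with the tip about 6 mm short of the face. I'll correct that and descend above the blue block.

Request:
servo_tool(series=[[0.006, 0.001, -0.15, 0, 0, 0, 1], [0.006, 0.001, -0.3, 0, 0, 0, 1], [0.006, 0.001, -0.43, 0, 0, 0, 1], [0.006, 0.001, -0.5, 0, 0, 0, 1], [0.006, 0.001, -0.5, 0, 0, 0, 1], [0.006, 0.001, -0.5, 0, 0, 0, 1], [0.006, 0.001, -0.5, 0, 0, 0, 1]])

```text
time: 9.65
tool_pos: [0.5839, 0.2353, 0.1149]
tcp_rot: [2.062, 2.368, 0.005]
wrist_force: [0.1, 0.9, -2.9]
width: 0.279
grip_force: 79.6
```

Request:
servo_tool(series=[[0, 0, 0, 0, 0, 0, 1], [-0.002, 0.0132, 0, 0, 0, 0, 1], [-0.004, 0.0264, 0, 0, 0, 0, 1], [-0.004, 0.0264, 0, 0, 0, 0, 1]])

```text
time: 10.05
tool_pos: [0.582, 0.2391, 0.1129]
tcp_rot: [-2.063, -2.369, -0.0]
wrist_force: [-0.3, -0.2, -3.6]
width: 0.282
grip_force: 79.6
```

Request:
servo_tool(series=[[-0.001, 0.01, 0, 0, 0, 0, 1], [-0.002, 0.02, 0, 0, 0, 0, 1], [-0.002, 0.02, 0, 0, 0, 0, 1]])

```text
time: 10.35
tool_pos: [0.5816, 0.2414, 0.1126]
tcp_rot: [2.063, 2.369, -0.001]
wrist_force: [0.4, -2.3, -2.9]
width: 0.282
grip_force: 79.6
```

Request:
servo_tool(series=[[-0.001, 0.01, 0, 0, 0, 0, 1], [-0.002, 0.02, 0, 0, 0, 0, 1], [-0.002, 0.02, 0, 0, 0, 0, 1]])

```text
time: 10.65
tool_pos: [0.5812, 0.2445, 0.1126]
tcp_rot: [2.063, 2.369, -0.001]
wrist_force: [0.6, -4.3, -2.3]
width: 0.281
grip_force: 79.6
```

```bash
cat > rd.py <<'E'
from h import *
for i in range(4):
    pic('wrist'); s=bot.read_state(); print(s['time'].__round__(2),s['tool_pos'].round(4),np.array(s['wrist_force']).round(2),np.array(s['torque']).round(2))
E
python3 rd.py
```

```text
10.7 [0.5813 0.2445 0.1127] [-0.04 -4.15 -2.46] [-0.52 -0.03 -0.02]
10.75 [0.5812 0.2446 0.1127] [ 0.15 -3.55 -2.37] [-0.57 -0.01  0.03]
10.8 [0.5812 0.2446 0.1126] [ 0.33 -4.   -3.65] [-0.5   0.03  0.04]
10.85 [0.5812 0.2446 0.1127] [ 0.02 -3.96 -3.08] [-0.53 -0.01  0.04]
```

Request:
servo_tool(series=[[-0.002, 0.013, 0, 0, 0, 0, 1], [-0.004, 0.026, 0, 0, 0, 0, 1], [-0.005, 0.039, 0, 0, 0, 0, 1], [-0.007, 0.052, 0, 0, 0, 0, 1], [-0.009, 0.065, 0, 0, 0, 0, 1], [-0.011, 0.078, 0, 0, 0, 0, 1], [-0.012, 0.091, 0, 0, 0, 0, 1], [-0.014, 0.104, 0, 0, 0, 0, 1], [-0.016, 0.117, 0, 0, 0, 0, 1], [-0.018, 0.13, 0, 0, 0, 0, 1], [-0.018, 0.13, 0, 0, 0, 0, 1]])

```text
time: 11.95
tool_pos: [0.5787, 0.2628, 0.1126]
tcp_rot: [2.062, 2.368, -0.004]
wrist_force: [1.5, -9.2, -1.5]
width: 0.282
grip_force: 79.6
```

```bash
python3 rd.py; python3 - <<'E'
from h import *
im=pic('wrist'); save(im[60:310,170:330],'pics/w5.png',2.4)
E
```

```text
12.0 [0.5788 0.2628 0.1126] [ 1.11 -9.04 -1.88] [-1.25 -0.18 -0.  ]
12.05 [0.5788 0.2627 0.1126] [ 1.34 -7.75 -2.26] [-1.28 -0.13  0.04]
12.1 [0.5788 0.2627 0.1126] [ 0.61 -9.44 -1.9 ] [-1.27 -0.14  0.05]
12.15 [0.5788 0.2627 0.1126] [-0.02 -9.   -2.5 ] [-1.27 -0.2   0.04]
```

View pics/w5.png

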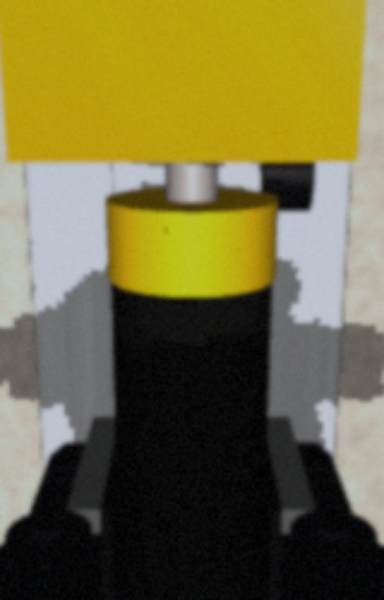

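The block edge centre in crop is 183 and the plunger is at 191.5, so the roller is about 1 mm too far right. The earlier picture was taken before the arm settled. I'll correct the offset, squeeze to about 23 mm and descend in steps.

Request:
servo_tool(series=[[-0.004, 0.003, 0, 0, 0, 0, 1], [-0.008, 0.007, 0, 0, 0, 0, 1], [-0.008, 0.011, 0, 0, 0, 0, 1], [-0.008, 0.011, 0, 0, 0, 0, 1], [-0.008, 0.011, 0, 0, 0, 0, 1]])

```text
time: 12.7
tool_pos: [0.5782, 0.2643, 0.1128]
tcp_rot: [2.062, 2.367, -0.002]
wrist_force: [2.7, -8.2, -2.2]
width: 0.279
grip_force: 79.7
```

```bash
python3 rd.py
```

```text
12.75 [0.5782 0.2643 0.1128] [ 1.68 -8.65 -2.6 ] [-1.36 -0.32 -0.12]
12.8 [0.5783 0.2643 0.1128] [ 2.49 -9.04 -2.05] [-1.33 -0.38 -0.1 ]
12.85 [0.5782 0.2643 0.1128] [  2.15 -10.27  -1.93] [-1.33 -0.39 -0.05]
12.9 [0.5783 0.2643 0.1128] [ 2.76 -9.11 -3.33] [-1.41 -0.4  -0.02]
```

Request:
servo_tool(series=[[0, 0, -0.014, 0, 0, 0, 1], [0, 0, -0.028, 0, 0, 0, 1], [0, 0, -0.042, 0, 0, 0, 1], [0, 0, -0.056, 0, 0, 0, 1], [0, 0, -0.07, 0, 0, 0, 1], [0, 0, -0.084, 0, 0, 0, 1], [0, 0, -0.098, 0, 0, 0, 1], [0, 0, -0.112, 0, 0, 0, 1], [0, 0, -0.125, 0, 0, 0, 1], [0, 0, -0.125, 0, 0, 0, 1]])

```text
time: 13.9
tool_pos: [0.579, 0.2648, 0.0953]
tcp_rot: [2.061, 2.367, 0.001]
wrist_force: [2.4, -8.7, 0.8]
width: 0.283
grip_force: 80.0
```

```bash
python3 rd.py
```

```text
13.95 [0.579  0.2648 0.0953] [ 1.51 -8.91  0.75] [-1.19 -0.29 -0.02]
14.0 [0.579  0.2647 0.0952] [ 2.97 -8.29  0.15] [-1.17 -0.34 -0.06]
14.05 [0.579  0.2647 0.0951] [ 1.8  -8.88  1.42] [-1.2  -0.44 -0.05]
14.1 [0.579  0.2647 0.0951] [ 2.49 -9.44  0.5 ] [-1.17 -0.34 -0.06]
```

```bash
cat > lat.py <<'E'
from h import *
im=pic('wrist')[:,:,::-1].copy(); hsv=cv2.cvtColor(im,cv2.COLOR_BGR2HSV); cv2.imwrite('w.png',im)
m=cv2.inRange(hsv,(18,120,90),(38,255,255))
prev=None
for r in range(60,200,6):
    x=np.nonzero(m[r])[0]
    if len(x): print(r,x.min(),x.max(),len(x),(x.min()+x.max())/2)
E
python3 lat.py
```

```text
60 150 335 186 242.5
66 150 335 186 242.5
72 151 334 184 242.5
78 151 334 184 242.5
84 152 334 183 243.0
90 152 333 182 242.5
96 153 333 181 243.0
102 154 332 179 243.0
108 154 332 179 243.0
114 154 332 179 243.0
120 155 331 177 243.0
126 155 331 177 243.0
132 156 330 175 243.0
138 157 330 174 243.5
144 215 241 2 228.0
150 215 284 70 249.5
156 215 285 71 250.0
162 215 284 70 249.5
168 215 284 70 249.5
174 215 284 70 249.5
180 220 279 60 249.5
```

Request:
servo_tool(series=[[-0.004, 0.001, -0.005, 0, 0, 0, 1], [-0.008, 0.001, -0.012, 0, 0, 0, 1], [-0.012, 0.001, -0.02, 0, 0, 0, 1], [-0.012, 0.001, -0.027, 0, 0, 0, 1], [-0.012, 0.001, -0.027, 0, 0, 0, 1]])

```text
time: 14.65
tool_pos: [0.5778, 0.2651, 0.0916]
tcp_rot: [2.061, 2.366, 0.003]
wrist_force: [2.9, -9.5, 1.6]
width: 0.283
grip_force: 80.1
```

```bash
python3 rd.py; python3 lat.py | sed -n '10,16p'; python3 - <<'E'
from h import *
im=cv2.imread('w.png'); m=cv2.inRange(cv2.cvtColor(im,cv2.COLOR_BGR2HSV),(18,120,90),(38,255,255))
c=cam('wrist'); p=bot.read_state()['tool_pos']
col=m[:,180:200].mean(1); r=np.nonzero(col>128)[0].max(); x=np.nonzero(m[r-3])[0]; w=x.max()-x.min()+1; d=.044*c[0]/w
o,dd=ray(0,243,r,c); print(r,w,(o+dd*d), p)
E
```

```text
14.7 [0.5777 0.265  0.0916] [ 3.24 -9.24  1.61] [-1.08 -0.35 -0.09]
14.75 [0.5777 0.265  0.0916] [ 2.91 -9.53  1.35] [-1.11 -0.39 -0.15]
14.8 [0.5778 0.265  0.0916] [ 2.9  -8.68  2.18] [-1.12 -0.44 -0.11]
14.85 [0.5777 0.265  0.0916] [ 2.45 -9.38  2.28] [-1.17 -0.35 -0.08]
114 156 340 185 248.0
120 156 340 185 248.0
126 157 340 184 248.5
132 157 339 183 248.0
138 158 339 182 248.5
144 158 338 181 248.0
150 215 285 71 250.0
146 181 [0.56817295 0.32509879 0.15426991] [0.57772768 0.26502266 0.09158047]
```

Request:
servo_tool(series=[[-0.002, -0.003, -0.01, 0, 0, 0, 1], [-0.002, -0.003, -0.02, 0, 0, 0, 1], [-0.002, -0.003, -0.03, 0, 0, 0, 1], [-0.002, -0.003, -0.035, 0, 0, 0, 1]])

```text
time: 15.3
tool_pos: [0.5772, 0.2646, 0.0864]
tcp_rot: [2.061, 2.366, 0.002]
wrist_force: [2.6, -9.4, 2.5]
width: 0.281
grip_force: 80.1
```

```bash
python3 rd.py; python3 lat.py | sed -n '10,16p'; python3 - <<'E'
from h import *
im=pic('scene'); save(im[180:290,260:390],'pics/s6.png',5)
E
```

```text
15.35 [0.5772 0.2646 0.0862] [ 1.71 -9.17  3.25] [-1.13 -0.26 -0.04]
15.4 [0.5772 0.2646 0.0863] [ 2.06 -9.06  1.58] [-1.08 -0.26 -0.06]
15.45 [0.5772 0.2646 0.0863] [ 2.47 -9.66  3.31] [-1.1  -0.27 -0.01]
15.5 [0.5771 0.2646 0.0863] [ 1.74 -8.59  1.87] [-1.03 -0.27  0.  ]
114 152 350 199 251.0
120 152 349 198 250.5
126 153 349 197 251.0
132 153 348 196 250.5
138 154 348 195 251.0
144 154 347 194 250.5
150 215 285 71 250.0
```

View pics/s6.png

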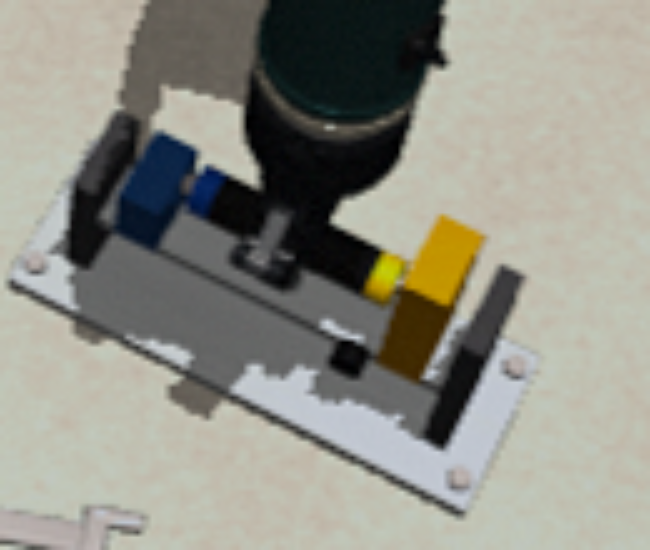

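The pin is between the faces, at (190,187) just off the blue block, and the plunger is on the yellow face at (402,285). The roller looks level, so I'll keep descending and feel for the recess.

Request:
servo_tool(series=[[0, 0, -0.01, 0, 0, 0, 1], [0, 0, -0.02, 0, 0, 0, 1], [0, 0, -0.03, 0, 0, 0, 1], [0, 0, -0.04, 0, 0, 0, 1], [0, 0, -0.05, 0, 0, 0, 1]])

```text
time: 16.1
tool_pos: [0.5771, 0.2647, 0.0789]
tcp_rot: [2.061, 2.367, 0.002]
wrist_force: [2.3, -9.8, 2.2]
width: 0.279
grip_force: 80.1
```

Request:
servo_tool(series=[[0, 0, -0.008, 0, 0, 0, 1], [0, 0, -0.016, 0, 0, 0, 1], [0, 0, -0.016, 0, 0, 0, 1]])

```text
time: 16.4
tool_pos: [0.576, 0.2653, 0.0748]
tcp_rot: [2.063, 2.368, 0.001]
wrist_force: [2.5, -5.2, -3.7]
width: 0.279
grip_force: 79.6
```

Fy fell from 9.8 to 5.2 N, so the plunger has popped into the yellow recess. Now I'll centre it by feel.

Request:
servo_tool(series=[[0.004, 0, -0.004, 0, 0, 0, 1], [0.007, 0, -0.008, 0, 0, 0, 1], [0.007, 0, -0.008, 0, 0, 0, 1]])

```text
time: 16.7
tool_pos: [0.5765, 0.265, 0.0737]
tcp_rot: [2.063, 2.369, -0.002]
wrist_force: [-0.6, -6.3, -1.4]
width: 0.277
grip_force: 79.7
```

```bash
python3 rd.py; python3 lat.py | sed -n '10,16p'
```

```text
16.75 [0.5765 0.265  0.0737] [ 0.15 -5.41 -1.75] [-0.89 -0.04  0.01]
16.8 [0.5765 0.265  0.0738] [ 1.42 -6.2  -1.66] [-0.9  -0.04  0.05]
16.85 [0.5765 0.265  0.0738] [ 0.01 -7.12 -0.88] [-0.87 -0.08  0.05]
16.9 [0.5765 0.265  0.0738] [ 0.32 -6.12 -0.88] [-0.9  -0.09  0.03]
114 135 372 238 253.5
120 135 372 238 253.5
126 136 371 236 253.5
132 136 371 236 253.5
138 137 370 234 253.5
144 138 369 232 253.5
150 138 369 232 253.5
```

Request:
servo_tool(series=[[0, 0, -0.004, 0, 0, 0, 1], [0, 0, -0.008, 0, 0, 0, 1], [0, 0, -0.008, 0, 0, 0, 1]])

```text
time: 17.25
tool_pos: [0.5766, 0.2651, 0.0729]
tcp_rot: [2.063, 2.369, -0.001]
wrist_force: [0.2, -5.9, 0.7]
width: 0.277
grip_force: 79.8
```

```bash
python3 rd.py
```

```text
17.3 [0.5766 0.2651 0.0729] [-0.07 -6.5   0.31] [-0.86  0.03  0.08]
17.35 [0.5766 0.2651 0.0729] [-0.12 -6.38  0.49] [-0.85 -0.01  0.08]
17.4 [0.5766 0.2652 0.073 ] [ 0.35 -5.92 -0.23] [-0.86  0.    0.13]
17.45 [0.5766 0.2651 0.073 ] [ 0.03 -7.   -0.48] [-0.79  0.04  0.03]
```

Request:
servo_tool(series=[[0, 0, 0.006, 0, 0, 0, 1], [0, 0, 0.012, 0, 0, 0, 1], [0, 0, 0.012, 0, 0, 0, 1]])

```text
time: 17.75
tool_pos: [0.5764, 0.2649, 0.0743]
tcp_rot: [2.062, 2.369, -0.002]
wrist_force: [0.7, -7.2, -1.8]
width: 0.28
grip_force: 79.8
```

```bash
python3 rd.py
```

```text
17.8 [0.5764 0.2649 0.0742] [ 0.79 -5.93 -3.31] [-1.01 -0.12  0.06]
17.85 [0.5764 0.2649 0.0742] [ 1.53 -7.14 -3.96] [-0.98 -0.14  0.02]
17.9 [0.5764 0.2649 0.0742] [ 1.06 -5.92 -3.51] [-0.95 -0.13  0.02]
17.95 [0.5765 0.2649 0.0742] [ 0.26 -6.13 -2.85] [-1.01 -0.17  0.  ]
```

Request:
servo_tool(series=[[0, 0, 0.005, 0, 0, 0, 1], [0, 0, 0.008, 0, 0, 0, 1], [0, 0, 0.008, 0, 0, 0, 1]])

```text
time: 18.25
tool_pos: [0.5763, 0.2648, 0.075]
tcp_rot: [2.062, 2.369, -0.002]
wrist_force: [2.1, -7.2, -3.9]
width: 0.278
grip_force: 79.6
```

```bash
python3 rd.py
```

```text
18.3 [0.5763 0.2648 0.075 ] [ 1.51 -6.5  -4.17] [-1.03 -0.26 -0.1 ]
18.35 [0.5764 0.2648 0.075 ] [ 1.64 -6.18 -3.99] [-1.08 -0.25 -0.06]
18.4 [0.5763 0.2648 0.075 ] [ 2.58 -6.01 -4.09] [-1.08 -0.26 -0.08]
18.45 [0.5763 0.2647 0.075 ] [ 1.44 -6.08 -3.81] [-1.03 -0.26 -0.06]
```

Request:
servo_tool(series=[[0.002, 0, 0.005, 0, 0, 0, 1], [0.003, 0, 0.01, 0, 0, 0, 1], [0.003, 0, 0.01, 0, 0, 0, 1]])

```text
time: 18.75
tool_pos: [0.5764, 0.2645, 0.076]
tcp_rot: [2.063, 2.369, -0.004]
wrist_force: [2.5, -6.7, -7.1]
width: 0.281
grip_force: 79.5
```

```bash
python3 rd.py
```

```text
18.8 [0.5764 0.2645 0.0759] [ 2.22 -6.14 -5.72] [-1.16 -0.28 -0.03]
18.85 [0.5764 0.2645 0.0759] [ 0.05 -5.77 -4.88] [-1.16 -0.27  0.01]
18.9 [0.5764 0.2645 0.0759] [ 3.03 -6.54 -6.2 ] [-1.19 -0.32 -0.02]
18.95 [0.5763 0.2645 0.0759] [ 1.23 -6.3  -6.65] [-1.16 -0.3  -0.11]
```

Request:
servo_tool(series=[[0, 0, -0.012, 0, 0, 0, 1], [0, 0, -0.024, 0, 0, 0, 1], [0, 0, -0.032, 0, 0, 0, 1], [0, 0, -0.032, 0, 0, 0, 1]])

```text
time: 19.35
tool_pos: [0.5768, 0.2651, 0.0724]
tcp_rot: [2.063, 2.369, -0.002]
wrist_force: [-0.3, -6.6, -0.6]
width: 0.278
grip_force: 79.8
```

```bash
python3 rd.py
```

```text
19.4 [0.5769 0.265  0.0724] [ 0.28 -6.58  0.14] [-0.86  0.04  0.02]
19.45 [0.5768 0.2651 0.0724] [ 0.7  -6.76 -0.39] [-0.9   0.03  0.05]
19.5 [0.5768 0.265  0.0724] [ 0.47 -5.98 -0.67] [-0.85  0.03  0.07]
19.55 [0.5768 0.265  0.0724] [ 0.27 -6.54 -0.91] [-0.82 -0.02  0.09]
```

Request:
servo_tool(series=[[0, 0, -0.004, 0, 0, 0, 1], [0, 0, -0.008, 0, 0, 0, 1], [0, 0, -0.008, 0, 0, 0, 1]])

```text
time: 19.85
tool_pos: [0.577, 0.2652, 0.0715]
tcp_rot: [2.063, 2.369, -0.001]
wrist_force: [-0.9, -6.6, 1.0]
width: 0.281
grip_force: 79.8
```

```bash
python3 rd.py
```

```text
19.9 [0.577  0.2652 0.0715] [ 0.86 -7.61 -0.65] [-0.81  0.03  0.08]
19.95 [0.577  0.2652 0.0715] [ 0.21 -6.2  -0.05] [-0.87  0.01  0.08]
20.0 [0.577  0.2651 0.0715] [ 1.29 -6.62 -0.26] [-0.86  0.05  0.1 ]
20.05 [0.5771 0.2651 0.0715] [ 0.19 -6.48 -1.07] [-0.81  0.01  0.04]
```

Request:
servo_tool(series=[[0, 0, -0.004, 0, 0, 0, 1], [0, 0, -0.008, 0, 0, 0, 1], [0, 0, -0.008, 0, 0, 0, 1]])

```text
time: 20.35
tool_pos: [0.5772, 0.2653, 0.0704]
tcp_rot: [2.062, 2.369, -0.0]
wrist_force: [-0.2, -6.7, 1.1]
width: 0.278
grip_force: 79.9
```

```bash
python3 rd.py; python3 - <<'E'
from h import *
im=pic('scene'); save(im[180:290,260:390],'pics/s7.png',5)
E
```

```text
20.4 [0.5772 0.2652 0.0705] [ 0.38 -6.97  0.54] [-0.79  0.02  0.03]
20.45 [0.5772 0.2652 0.0705] [-0.04 -6.77  1.04] [-0.81 -0.01  0.02]
20.5 [0.5772 0.2652 0.0705] [ 0.31 -6.04  0.42] [-0.81  0.04  0.08]
20.55 [0.5773 0.2652 0.0705] [-0.11 -7.22  1.74] [-0.74 -0.    0.08]
```

View pics/s7.png

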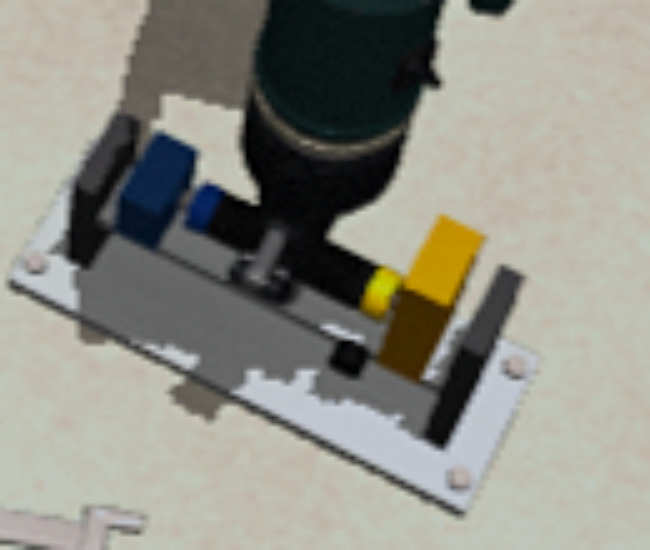

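Request:
servo_tool(series=[[-0.001, 0, 0.008, 0, 0, 0, 1], [-0.001, 0, 0.016, 0, 0, 0, 1], [-0.001, 0, 0.016, 0, 0, 0, 1], [0, -0.007, 0.016, 0, 0, 0, 1], [0.001, -0.014, 0.016, 0, 0, 0, 1], [0.002, -0.021, 0.016, 0, 0, 0, 1], [0.002, -0.021, 0.016, 0, 0, 0, 1]])

```text
time: 21.3
tool_pos: [0.5774, 0.262, 0.0722]
tcp_rot: [2.063, 2.369, -0.0]
wrist_force: [1.4, -5.4, -2.3]
width: 0.276
grip_force: 79.7
```

```bash
python3 rd.py; python3 lat.py | sed -n '10,13p'
```

```text
21.35 [0.5774 0.2621 0.0723] [ 0.42 -5.36 -2.31] [-0.8  -0.21 -0.02]
21.4 [0.5774 0.2621 0.0723] [ 1.07 -6.13 -2.86] [-0.81 -0.19 -0.06]
21.45 [0.5774 0.2621 0.0723] [ 0.96 -5.62 -2.34] [-0.83 -0.2  -0.05]
21.5 [0.5774 0.2621 0.0723] [ 1.77 -4.84 -2.02] [-0.83 -0.18 -0.05]
114 129 373 245 251.0
120 130 372 243 251.0
126 130 372 243 251.0
132 131 371 241 251.0
```

Request:
servo_tool(series=[[0.001, -0.006, 0, 0, 0, 0, 1], [0.002, -0.012, 0, 0, 0, 0, 1], [0.003, -0.018, 0, 0, 0, 0, 1], [0.003, -0.018, 0, 0, 0, 0, 1]])

```text
time: 21.95
tool_pos: [0.5777, 0.2596, 0.0722]
tcp_rot: [2.063, 2.369, -0.0]
wrist_force: [1.5, -5.1, -1.8]
width: 0.279
grip_force: 79.7
```

```bash
python3 rd.py
```

```text
22.0 [0.5777 0.2596 0.0722] [ 1.13 -4.76 -2.36] [-0.74 -0.15  0.03]
22.05 [0.5777 0.2597 0.0722] [ 0.68 -4.45 -2.4 ] [-0.72 -0.19 -0.06]
22.1 [0.5777 0.2597 0.0722] [ 1.41 -5.13 -2.01] [-0.69 -0.15 -0.02]
22.15 [0.5777 0.2597 0.0722] [ 0.39 -5.03 -2.9 ] [-0.69 -0.15 -0.03]
```

Request:
servo_tool(series=[[0.001, -0.007, 0, 0, 0, 0, 1], [0.002, -0.014, 0, 0, 0, 0, 1], [0.003, -0.021, 0, 0, 0, 0, 1], [0.003, -0.021, 0, 0, 0, 0, 1]])

```text
time: 22.55
tool_pos: [0.5781, 0.2565, 0.0721]
tcp_rot: [-2.063, -2.369, -0.0]
wrist_force: [0.4, -4.1, -2.6]
width: 0.279
grip_force: 79.7
```

```bash
python3 rd.py
```

```text
22.6 [0.5781 0.2566 0.0722] [ 1.69 -3.64 -1.83] [-0.6  -0.21 -0.04]
22.65 [0.5781 0.2566 0.0722] [ 1.11 -4.47 -2.73] [-0.53 -0.17 -0.01]
22.7 [0.5781 0.2566 0.0722] [ 0.6  -4.61 -2.07] [-0.6  -0.18 -0.09]
22.75 [0.5781 0.2566 0.0722] [ 1.28 -4.29 -1.75] [-0.6  -0.15 -0.04]
```

Request:
servo_tool(series=[[0.001, -0.005, 0, 0, 0, 0, 1], [0.001, -0.01, 0, 0, 0, 0, 1], [0.001, -0.01, 0, 0, 0, 0, 1]])

```text
time: 23.05
tool_pos: [0.5783, 0.2551, 0.0722]
tcp_rot: [2.063, 2.369, 0.0]
wrist_force: [2.2, -3.0, -2.6]
width: 0.279
grip_force: 79.7
```

```bash
python3 rd.py
```

```text
23.1 [0.5783 0.2551 0.0721] [ 1.21 -2.79 -2.61] [-0.47 -0.15 -0.05]
23.15 [0.5783 0.2551 0.0722] [ 1.06 -3.43 -2.93] [-0.51 -0.11 -0.03]
23.2 [0.5783 0.2551 0.0722] [ 1.83 -3.44 -1.65] [-0.51 -0.18 -0.04]
23.25 [0.5783 0.2551 0.0722] [ 0.83 -3.91 -2.25] [-0.49 -0.2  -0.03]
```

Request:
servo_tool(series=[[0, -0.004, 0, 0, 0, 0, 1], [0.001, -0.007, 0, 0, 0, 0, 1], [0.001, -0.007, 0, 0, 0, 0, 1]])

```text
time: 23.55
tool_pos: [0.5783, 0.2546, 0.0722]
tcp_rot: [-2.063, -2.368, -0.001]
wrist_force: [1.4, -0.2, -2.9]
width: 0.278
grip_force: 79.7
```

```bash
python3 rd.py;python3 - <<'E'
from h import *
im=pic('scene'); save(im[180:290,260:390],'pics/s8.png',5)
E
```

```text
23.6 [0.5783 0.2546 0.0722] [ 0.01 -0.06 -2.19] [ 0.   -0.1  -0.05]
23.65 [0.5783 0.2546 0.0722] [ 0.63  0.88 -2.45] [ 0.03 -0.09 -0.06]
23.7 [0.5783 0.2546 0.0722] [ 0.51  0.91 -3.15] [ 0.17 -0.12 -0.04]
23.75 [0.5783 0.2546 0.0722] [-0.42  0.77 -2.92] [ 0.14 -0.09 -0.05]
```

View pics/s8.png

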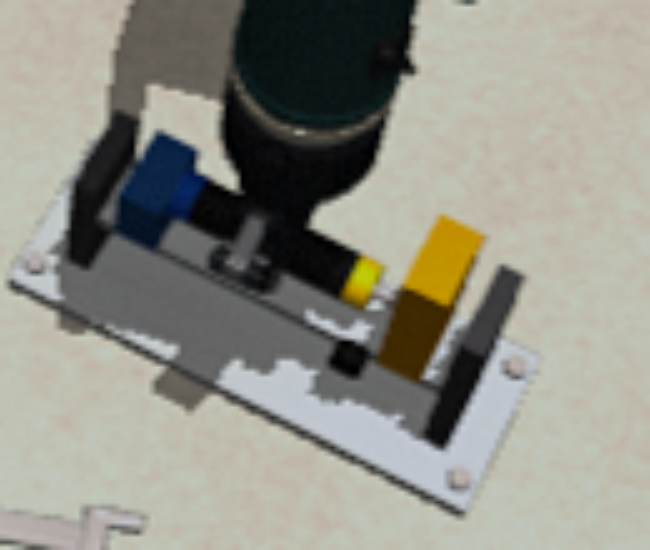

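Fy went from -3.4 to +0.8 N in 0.5 mm, so the body is stopped against the blue face. In the picture the blue cap meets the block at (180,190) and the plunger runs into the yellow block. I'll unload the weight, then release.

Request:
servo_tool(series=[[0, 0, -0.004, 0, 0, 0, 1], [0, 0, -0.008, 0, 0, 0, 1], [0, 0, -0.008, 0, 0, 0, 1]], newtons=30)

```text
time: 24.1
tool_pos: [0.5786, 0.2546, 0.0715]
tcp_rot: [-2.063, -2.369, -0.002]
wrist_force: [-1.5, 1.8, 1.2]
width: 0.283
grip_force: 79.9
```

Request:
servo_tool(series=[[0, 0, 0, 0, 0, 0, 0.68], [0, 0, 0, 0, 0, 0, 0.6], [0, 0, 0, 0, 0, 0, 0.4], [0, 0, 0, 0, 0, 0, 0.2], [0, 0, 0, 0, 0, 0, 0], [0, 0, 0, 0, 0, 0, 0], [0, 0, 0, 0, 0, 0, 0], [0, 0, 0, 0, 0, 0, 0]])

```text
time: 24.9
tool_pos: [0.5784, 0.254, 0.0709]
tcp_rot: [2.063, 2.369, -0.0]
wrist_force: [-0.3, -0.3, 0.6]
width: 0.999
grip_force: 0.0
```

Request:
servo_tool(series=[[0, 0, 0.05, 0, 0, 0, 0], [0, 0, 0.15, 0, 0, 0, 0], [0, 0, 0.35, 0, 0, 0, 0], [0, 0, 0.6, 0, 0, 0, 0], [0, 0, 0.8, 0, 0, 0, 0], [0, 0, 1, 0, 0, 0, 0], [0, 0, 1, 0, 0, 0, 0]])

```text
time: 25.6
tool_pos: [0.5819, 0.2555, 0.2291]
tcp_rot: [2.059, 2.365, 0.017]
wrist_force: [0.2, 0.2, 0.5]
width: 1.002
grip_force: 0.0
```

Request:
servo_tool(series=[[-0.2, -0.2, 0, 0, 0, 0, 0], [-0.5, -0.4, 0, 0, 0, 0, 0], [-0.6, -0.4, 0, 0, 0, 0, 0], [-0.6, -0.4, 0, 0, 0, 0, 0], [-0.6, -0.4, 0, 0, 0, 0, 0], [-0.6, -0.4, 0, 0, 0, 0, 0]])

```text
time: 26.2
tool_pos: [0.4895, 0.1945, 0.2215]
tcp_rot: [2.062, 2.369, 0.002]
wrist_force: [-0.2, -0.1, 0.3]
width: 0.998
grip_force: 0.0
```

```bash
python3 - <<'E'
from h import *
a=pic('scene')[185:285,265:385]; b=pic('wrist')[20:300,230:500]; pic('top')
save(np.hstack([cv2.resize(a,(400,333)),cv2.resize(b,(321,333))]),'pics/f9.png',1.1); print(bot.read_state()['time'],bot.read_state()['wrist_force'])
E
```

```text
26.35 [ 0.9650342  -0.00908679 -0.21594912]
```

View pics/f9.png

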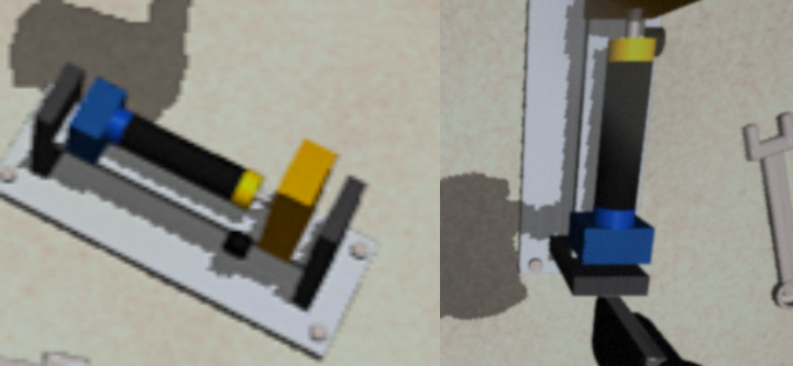

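The roller sits on its own. Its blue cap is flush with the blue face (scene (118,125), wrist (612,215)), the plunger is in the yellow block, and the gripper is clear.

```bash
python3 -c "
from workcell import bot
print(bot.finish_job())"
```

```text
the job is handed in; nothing more can be done
None
```

The roller is seated in the rig with both ends home (plunger in the yellow recess, blue end against the blue face), the gripper is clear, and the job is handed in at about 26 s; no verdict was returned.

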